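# Stack the biscuit layers on the cake stand

### The job

Free the lower deck by sliding the white stop along its slot to the open end (the side towards the robot), and stand or lay it on the table. Then slide the biscuit layer of the lower deck onto the layer that is already on the round stand, and after it the almond-topped layer of the higher deck on top of that, so that all three lie flat in one neat stack centred on the stand. Let go of everything and leave the bowl, the jar and the brush where they are.

Things in the scene. Friction and masses are not known exactly. Their poses are not given: they have to be found in the camera images.
- station: Fixed steel layering station: round white plate between two flat decks. Origin on the table under the plate's centre; z up, y along the lower deck (higher deck at -y), x across the decks, away from the robot. Both decks span x = -62 to 62 mm; guides along both sides of a deck are 10 mm high, 108 mm apart inside. The lanes' ends have no walls.
- plate (a point): Centre of the plate's top face: 124 mm diameter, 30 mm above the table. Axes as the station's.
- lower_deck (a point): Middle of the lower deck's top face, 50 mm above the table, at y = 152 mm of the station; axes as the station's. The deck runs from y = 64 mm (beside the plate) to 240 mm of the station; its side guides only from y = 98 to 240 mm.
- higher_deck (a point): Middle of the higher deck's top face, 68 mm above the table, at y = -152 mm of the station; axes as the station's. The deck and its side guides run from y = -64 mm (beside the plate) to -240 mm of the station.
- slot_end (a point): Open end of the T-slot that crosses the lower deck straight along the station's x: on the slot's centre line, at deck-top level, at x = -62, y = 84, z = 50 mm of the station. 13 mm wide in the top face, 28 mm wide undercut below; closed at its +x end. The stop comes out towards -x.
- stop: Loose white stop, 0.14 kg, its steel foot captive in the T-slot (2 mm play), slides easily. Origin under its centre at deck-top level; x along the slot. Fence 60 (x) by 16 (y), 24 mm high; on it a grip 40 (x) by 16 (y), 24 to 62 mm above the origin. Foot 36 (x) by 24 (y), underside 15 mm below the origin. Foot is out at station x < -80 mm, all clear of the deck at x < -92 mm. Stands on its foot.
- base_layer: Round biscuit layer already lying on the plate: 100 mm diameter, 18 mm thick, about 0.11 kg, loose; origin at the centre of its underside, z up.
- middle_layer: Round biscuit layer lying flat on the lower deck behind the stop: 100 mm diameter, 18 mm thick, about 0.11 kg, loose; origin at the centre of its underside, z up. Too wide to grasp across: push it at the rim. The deck is 2 mm higher than the base layer's top, so it slides over.
- top_layer: Round biscuit layer with a ring of eight almonds on top (6 mm proud), lying flat on the higher deck: 100 mm diameter, 18 mm thick, about 0.11 kg, loose; origin at the centre of its underside, z up. The deck is 2 mm higher than the top of a middle layer that lies on the base layer.
- bowl: Bystander: loose steel bowl, 120 mm across, 60 mm high, on the table beyond the station; origin at the centre of its underside.
- jar: Bystander: loose amber glass jar, 70 mm diameter, 100 mm high, on the table beyond the station; origin at the centre of its underside.
- brush: Bystander: loose pastry brush, 180 mm long, lying on the table beyond the station; origin under its middle, x along it.
Not all that is in view belongs to the job. Leave any red look-alike of the middle_layer alone.

How it is judged:
On the way, in this order (a step that is already met when the one before it is completed fails the run):
1. the stop is out of the slot and rests on the table (height (world z) of stop below 0.04 m and linear speed of stop below 0.05 m/s), for 0.2 s.
2. the middle layer lies flat and centred on the base layer (horizontal distance between middle_layer and plate below 0.01 m and height (world z) of middle_layer between 0.045 and 0.052 m and angle between middle_layer's own z axis and vertical below 0.06 rad), for 0.2 s.
At the end, for the whole second after the job is handed in: Base, middle and almond-topped layer lie flat (within 0.06 rad) one on another in this order, each centre within 10 mm of the plate's centre, at rest; the stop rests on the table, upright or on its side (its origin less than 40 mm above the table) (all of step 2 and horizontal distance between each of base_layer, top_layer and plate below 0.01 m and height (world z) of top_layer between 0.063 and 0.07 m and angle between each of base_layer, top_layer's own z axis and vertical below 0.06 rad and linear speed of each of top_layer, middle_layer, stop below 0.02 m/s and height (world z) of stop below 0.04 m); the robot touches nothing.
It fails at once if the bowl is moved by more than 30 mm (distance of bowl from where it was at the start of the episode above 0.03 m).
It fails at once if the jar is moved by more than 30 mm (distance of jar from where it was at the start of the episode above 0.03 m).
It fails at once if the brush is moved by more than 30 mm (distance of brush from where it was at the start of the episode above 0.03 m).
It also fails if it takes over 59 s, if anything falls off the work surface, if the arm or the gripper's body presses on something with over 40 N, if the wrist force passes 120 N, or if a joint passes its speed limit or range.

### The arm

A 6-joint arm with a two-finger parallel gripper is mounted at the origin on the work surface. World frame = base frame: x ahead of the robot, y to its left, z up, the work surface at z = 0. Lengths are in m, angles in rad, forces in N, time in s.
With the tool pointing down it reaches from about 0.35 to 0.85 m from the base axis. Payload 8.1 kg.
Tool frame: the origin (TCP) lies on the mounting face of the last link; the fingertips stand 186 mm ahead of it and the grasp point (between the pads) lies 167 mm ahead of it; z points along the fingers, y is the line along which they close (so a half turn about z gives the same grasp; the last joint's range is limited). The gripper opens to 93 mm and grips with 3 to 60 N. Pads are 15 mm wide; open, the fingers measure 128 mm over their backs; the gripper's body (75 mm by 188 mm) begins 65 mm behind the grasp point.
Start: joints at [1.159, 0.13, 1.488, -0, 1.523, -0.085], TCP at [0.193, 0.568, 0.405] pointing down, gripper open.
Joint ranges: [-2.96, 2.96], [-0.89, 2.26], [0.02, 2.5], [-1.34, 4.48], [0, 2.73], [-2.66, 2.66]. Speed limits (rad/s): [2.39, 2.39, 2.79, 3.14, 3.14, 3.14].

### API

Orientations are given as a rotation vector (axis times angle).
In Python, from plant import * gives the robot as it stands. The module is installed in compiled form; this text tells all that it offers.
- The arm moves only by the tool arm_command, never from a script. Its argument "increments" is a list of rows, each a list of 6 numbers: the shift along the tool's x, y, z in units of 0.2 m (1.0 is 0.2 m), then the turn, a rotation vector about the tool's x, y, z in units of pi rad (1.0 is pi rad). A call has exactly 5 rows; each row is the pose to reach, as a shift and turn from the pose commanded when the call began, along the tool's axes at that moment, turning the shorter way round; what a row does not reach only later rows make up. A row lasts 1/8 s, in which the tool goes at most 62.5 mm and 10.7 degrees, less where a joint would pass 70% of its speed; a pose out of reach is approached as far as the arm can. A call with a number of a shift or a turn outside -1 to 1 is refused whole. A call with a gripper value outside its range is refused whole. "fingers" is the closure, from -1 (fully open) to 1 (shut), set as the call begins (left out, the last holds). The fingers move at their own pace and stop on an object; "force" is the grip in N (left out, the last holds). Time passes only in rows, so rows that repeat a pose let the fingers close, or fill a call up. It gives the time, the measured TCP pose, the force, the opening and the grip force at its end, in the units of the state.
- read_state(): the state, without advancing time (a new reading comes with each control period).
- read_camera(name): name is "scene" or "top"; returns a dict with "image" (420x560x3 uint8, red, green, blue), "fx", "fy", "cx", "cy" (pixels), "T" (4x4, takes a point from camera to world coordinates). Camera axes: x right, y down, z forward; pixel columns grow to the right and rows downward; lengths in m; the calibration is good to about 2 mm. A picture is of the moment at which its call begins. There is no depth.
- close_job(): hands the job in; it is judged then, once.
The state is a dict: "t": time; "q": joint angles; "dq": joint speeds; "joint_torque": joint torques, N m; "tool_pos": TCP position; "orientation": TCP orientation; "force": force on the tool from outside, world axes, zero at the start; "wrist_torque": the same for the moment, N m; "opening": finger opening in m; "gripper_force": force on a finger pad.
Only numpy, scipy, OpenCV 4.12 (cv2) and the standard library are available. Lean on these libraries where they do the work, as an engineer would, in place of code of your own. Each camera call takes 0.05 s, during which the arm holds its last target. There are 200 camera calls.

## Working session

There is one attempt and no reset: what is moved stays moved. The work goes in short steps, Python scripts to look and compute and a tool call to move; the robot and the scene stay as the last step left them, time stands still between calls to the robot, and variables do not carry over. Pictures are saved under pics/ and viewed, at most 10 in all, crops included, and the job is handed in when it is done.

Besides the shell and the picture viewer there is one more tool, called after "Emit:" as a command line: name --pt "numbers of a row" for each row, then --argument value for the rest. arm_command: Moves the arm, as the interface text tells. Shifts and turns lie within -1 to 1; 1 stands for 0.2 m of shift or pi rad of turn. Its arguments: {"type":"object","properties":{"increments":{"type":"array","items":{"type":"array","items":{"type":"number","minimum":-1,"maximum":1}}},"fingers":{"type":"number"},"force":{"type":"number"}},"required":["increments"]}

```bash
mkdir -p pics
python3 - <<'E'
from plant import *
import cv2,numpy as np
for n in("top","scene"):
    c=read_camera(n); cv2.imwrite(f"pics/{n}0.png",c["image"][:,:,::-1]); print(n,c["fx"],c["fy"],c["cx"],c["cy"],np.round(c["T"],4).tolist())
s=read_state(); print({k:np.round(v,3).tolist() for k,v in s.items()})
E
```

```text
top 500.0553029735866 500.0553029735866 276.7210295911342 210.14417322210707 [[0.0211, -0.9982, 0.0563, 0.5233], [-0.9995, -0.0197, 0.0245, 0.0461], [-0.0234, -0.0568, -0.9981, 1.0399], [0.0, 0.0, 0.0, 1.0]]
scene 402.3500502418329 402.3500502418329 276.02450853942474 208.80406930449905 [[0.5267, 0.6859, -0.5022, 1.0493], [0.8501, -0.4282, 0.3066, -0.2095], [-0.0048, -0.5883, -0.8086, 0.8125], [0.0, 0.0, 0.0, 1.0]]
{'t': 0.1, 'q': [1.159, 0.131, 1.489, -0.0, 1.523, -0.085], 'dq': [-0.001, -0.002, -0.003, 0.001, -0.001, -0.001], 'joint_torque': [0.001, -56.133, -49.31, 0.077, 0.029, 0.0], 'tool_pos': [0.193, 0.568, 0.404], 'orientation': [-0.511, -3.099, 0.003], 'force': [-0.252, 0.236, -0.045], 'wrist_torque': [-0.023, 0.029, -0.056], 'gripper_force': 0.0, 'opening': 0.093}
```

View pics/top0.png

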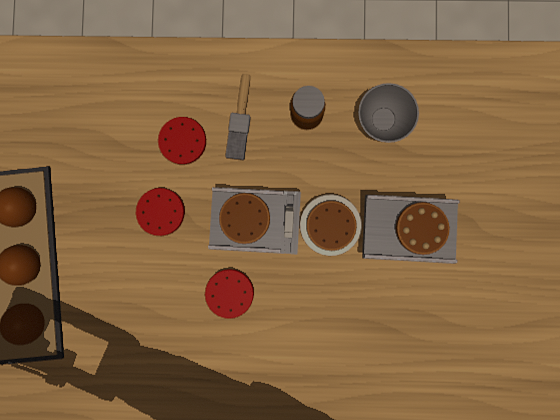

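View pics/scene0.png

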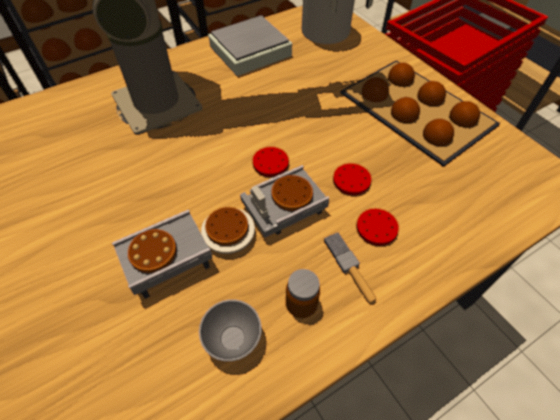

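The top view shows the lower deck on the left with the plain biscuit layer at (245,218) and the white stop at (289,221). The plate with the base layer is at (331,225), and the almond layer is on the higher deck at (423,229). The three red discs at (182,140), (160,212) and (229,293) are look-alikes. The brown one on the deck behind the stop fits the description of the middle layer. Next I measure, and confirm it in an enlarged crop.

```bash
cat > h.py <<'E'
from plant import *
import cv2,numpy as np
from scipy.spatial.transform import Rotation as R
def ray(c,uv,z):
    d=c["T"][:3,:3]@[(uv[0]-c["cx"])/c["fx"],(uv[1]-c["cy"])/c["fy"],1]; o=c["T"][:3,3]
    return (o+d*(z-o[2])/d[2])
def blobs(m,amin):
    cs,_=cv2.findContours(m.astype(np.uint8),cv2.RETR_EXTERNAL,cv2.CHAIN_APPROX_NONE)
    return [k for k in cs if cv2.contourArea(k)>amin]
def hsv(c): return cv2.cvtColor(c["image"],cv2.COLOR_RGB2HSV).astype(int)
def circ(c,k,z):
    p=np.array([ray(c,q[0],z)[:2] for q in cv2.convexHull(k)],np.float32)
    (x,y),r=cv2.minEnclosingCircle(p); return round(float(x),4),round(float(y),4),round(float(r),4)
E
python3 - <<'E'
from h import *
c=read_camera("top"); H=hsv(c); im=c["image"][:,:,::-1].copy()
h,s,v=H[...,0],H[...,1],H[...,2]
roi=np.zeros(h.shape,bool); roi[180:275,200:470]=1
for p in [(245,210),(331,215),(423,229),(303,225),(289,221),(270,240),(380,230),(400,193),(350,260)]: print(p,H[p[1],p[0]])
br=roi&(s>140)&(h<13)
for k in blobs(br,500):
    M=cv2.moments(k);u=(M["m10"]/M["m00"],M["m01"]/M["m00"]); z=.068 if u[0]<280 else .048 if u[0]<380 else .086
    print("layer",np.round(u,1),cv2.contourArea(k),circ(c,k,z),ray(c,u,z)[:2].round(4)); cv2.drawContours(im,[k],-1,(0,255,0),1)
cr=cv2.resize(im[175:275,200:470],None,fx=2.9,fy=2.9,interpolation=cv2.INTER_CUBIC); cv2.imwrite("pics/crop1.png",cr)
E
```

```text
(245, 210) [ 12 182  98]
(331, 215) [ 13 192  97]
(423, 229) [ 12 188  95]
(303, 225) [ 22  35 160]
(289, 221) [ 18  42 145]
(270, 240) [ 10  25 122]
(380, 230) [ 12  29 113]
(400, 193) [ 16 146  68]
(350, 260) [ 17 133 149]
layer [422.9 228.7] 1583.5 (0.5484, -0.2088, 0.0454) [ 0.5473 -0.2081]
layer [331.5 225.3] 1461.5 (0.5515, -0.038, 0.0453) [ 0.5513 -0.0386]
layer [243.9 217.7] 1526.5 (0.5618, 0.1335, 0.0456) [0.5621 0.1338]
```

View pics/crop1.png

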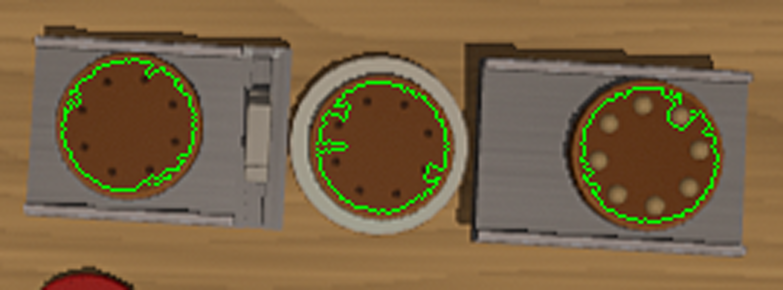

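The crop confirms it: the brown middle layer is behind the white stop on the left deck, and no red disc is involved. Next come tighter masks for the plate, decks and stop.

Run:
```python
from h import *
c=read_camera("top"); H=hsv(c); im=c["image"][:,:,::-1].copy()
h,s,v=H[...,0],H[...,1],H[...,2]
roi=np.zeros(h.shape,bool); roi[180:275,200:470]=1
lay=roi&(s>128)&(h<=14)
for k in blobs(lay,500):
    x=k[:,0,0].mean(); z=.068 if x<280 else .048 if x<380 else .086
    print("layer",cv2.contourArea(k),circ(c,k,z)); cv2.drawContours(im,[k],-1,(0,255,0),1)
g=roi&(s<75)
for k in blobs(g,100):
    x=k[:,0,0].mean(); a=cv2.contourArea(k); cv2.drawContours(im,[k],-1,(255,0,0),1)
    if 310<x<350: print("plate",a,circ(c,k,.03))
    else:
        P=np.array([ray(c,q[0],.05 if x<310 else .068)[:2] for q in k],np.float32)*1000; (cx,cy),wh,an=cv2.minAreaRect(P); print("deck",a,cx,cy,wh,an)
w=roi&(s<60)&(v>135); w[:,:282]=0; w[:,297:]=0; w[:203]=0; w[242:]=0
for k in blobs(w,30):
    P=np.array([ray(c,q[0],.112)[:2] for q in k],np.float32)*1000; print("stop",cv2.contourArea(k),cv2.boundingRect(k),cv2.minAreaRect(P)); cv2.drawContours(im,[k],-1,(0,0,255),1)
cr=cv2.resize(im[175:275,200:470],None,fx=2.9,fy=2.9,interpolation=cv2.INTER_CUBIC); cv2.imwrite("pics/crop2.png",cr)
```

```text
layer 2105.0 (0.5485, -0.2065, 0.0504)
layer 1865.0 (0.5519, -0.0377, 0.0494)
layer 1934.5 (0.5622, 0.1331, 0.0496)
deck 5798.5 547.9995727539062 -189.07891845703125 (181.7412567138672, 124.26740264892578) 87.96915435791016
plate 2866.5 (0.5533, -0.0375, 0.062)
deck 5371.0 558.8988037109375 114.74813842773438 (177.14085388183594, 124.56946563720703) 87.95474243164062
stop 112.5 (285, 212, 8, 20) ((555.00634765625, 46.63652038574219), (35.27031707763672, 12.986026763916016), 1.1081130504608154)
```

View pics/crop2.png

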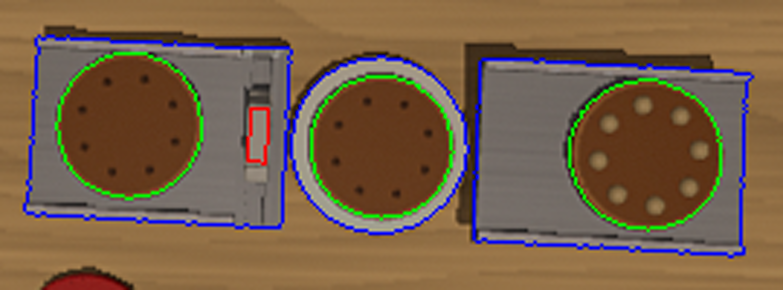

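```bash
cat >> h.py <<'E'
O=np.array([.5534,-.0373]); A=np.deg2rad(-2.04)
def W(sx,sy): return O+np.array([sx*np.cos(A)-sy*np.sin(A), sx*np.sin(A)+sy*np.cos(A)])
def ST(p): d=np.array(p)[:2]-O; return np.array([d[0]*np.cos(A)+d[1]*np.sin(A),-d[0]*np.sin(A)+d[1]*np.cos(A)])
def tool(yaw): return R.from_matrix(np.array([[np.sin(yaw),np.cos(yaw),0],[-np.cos(yaw),np.sin(yaw),0],[0,0,-1]]))
def pose(): s=read_state(); return np.array(s["tool_pos"]),R.from_rotvec(s["orientation"])
def inc(p,r,sx,sy,z,yaw): # station x,y, TCP z, yaw of tool y -> increments
    t=np.array([*W(sx,sy),z]); q=tool(yaw)
    print(np.round(np.r_[r.inv().apply(t-p)/.2,(r.inv()*q).as_rotvec()/np.pi],4).tolist()); return t,q
G=A+np.pi/2; P=A
E
python3 - <<'E'
from h import *
p,r=pose(); y0=1.243
t=np.array([*W(0,.084),.33])
for f in (1/3,2/3):
    m=p+(t-p)*f; s=ST(m); inc(p,r,*s,m[2],G) if 0 else print(np.round(r.inv().apply((t-p)/3)/.2,4))
inc(p+(t-p)*2/3,r,0,.084,.33,G)
inc(t,tool(G),0,.084,.262,G)
E
```

```text
[-0.8533 -0.6283  0.1241]
[-0.8533 -0.6283  0.1241]Traceback (most recent call last):
  File "<stdin>", line 6, in <module>
  File "h.py", line 20, in inc
    t=np.array([*W(sx,sy),z]); q=tool(yaw)
                                 ~~~~^^^^^
  File "h.py", line 17, in tool
    def tool(yaw): return R.from_matrix(np.array([[np.sin(yaw),np.cos(yaw),0],[-np.cos(yaw),np.sin(yaw),0],[0,0,-1]]))
                          ~~~~~~~~~~~~~^^^^^^^^^^^^^^^^^^^^^^^^^^^^^^^^^^^^^^^^^^^^^^^^^^^^^^^^^^^^^^^^^^^^^^^^^^^^^^^
  File "scipy/spatial/transform/_rotation.pyx", line 1143, in scipy.spatial.transform._rotation.Rotation.from_matrix
ValueError: Non-positive determinant (left-handed or null coordinate frame) in rotation matrix 0: [[ 0.99936622  0.03559719  0.        ]
 [-0.03559719  0.99936622  0.        ]
 [ 0.          0.         -1.        ]].
```

```bash
sed -i 's/\[\[np.sin(yaw),np.cos(yaw),0\],\[-np.cos(yaw),np.sin(yaw),0\]/[[-np.sin(yaw),np.cos(yaw),0],[np.cos(yaw),np.sin(yaw),0]/' h.py
python3 - <<'E'
from h import *
p,r=pose()
t=np.array([*W(0,.084),.33])
inc(p+(t-p)*2/3,r,0,.084,.33,G)
E
```

```text
[-0.8533, -0.6283, 0.1241, -0.0004, -0.0001, -0.0927]
```

Emit:
arm_command --pt "-0.17 -0.125 0.025 0 0 0" --pt "-0.34 -0.25 0.05 0 0 0" --pt "-0.51 -0.375 0.075 0 0 0" --pt "-0.68 -0.5 0.1 0 0 0" --pt "-0.853 -0.628 0.124 0 0 0" --fingers -1 --force 25

```text
t: 0.82
tool_pos: [0.3144, 0.3933, 0.3797]
orientation: [0.511, 3.1, -0.0]
force: [1.0, 0.1, -0.7]
opening: 0.0929
gripper_force: 0.0
```

Emit:
arm_command --pt "-0.17 -0.125 0.025 0 0 0" --pt "-0.34 -0.25 0.05 0 0 0" --pt "-0.51 -0.375 0.075 0 0 0" --pt "-0.68 -0.5 0.1 0 0 0" --pt "-0.853 -0.628 0.124 0 0 0"

```text
t: 1.45
tool_pos: [0.4356, 0.2196, 0.3549]
orientation: [0.511, 3.1, 0.0]
force: [-0.2, 0.1, 0.6]
opening: 0.0932
gripper_force: 0.0
```

Emit:
arm_command --pt "-0.17 -0.125 0.025 0 0 -0.02" --pt "-0.34 -0.25 0.05 0 0 -0.04" --pt "-0.51 -0.375 0.075 0 0 -0.06" --pt "-0.7 -0.52 0.1 0 0 -0.08" --pt "-0.853 -0.628 0.124 0 0 -0.0927"

```text
t: 2.08
tool_pos: [0.557, 0.0454, 0.33]
orientation: [-0.054, -3.141, 0.0]
force: [-0.3, 0.3, -0.1]
opening: 0.0932
gripper_force: 0.0
```

Run:
```python
from h import *
p,r=pose(); print(p,ST(p)); inc(p,r,0,.084,.262,G)
```

```text
[0.55704709 0.04541777 0.33002398] [0.00070026 0.08279517]
[0.0035, 0.0061, 0.3401, -0.0, -0.0, 0.0003]
```

Emit:
arm_command --pt "0 0.003 0.08 0 0 0" --pt "0 0.003 0.17 0 0 0" --pt "0 0.003 0.26 0 0 0" --pt "0 0.003 0.34 0 0 0" --pt "0 0.003 0.34 0 0 0"

```text
t: 2.7
tool_pos: [0.5553, 0.0482, 0.2603]
orientation: [-0.055, -3.138, 0.0]
force: [0.8, 0.0, 0.7]
opening: 0.0926
gripper_force: 0.0
```

Emit:
arm_command --pt "0 0 0 0 0 0" --pt "0 0 0 0 0 0" --pt "0 0 0 0 0 0" --pt "0 0 0 0 0 0" --pt "0 0 0 0 0 0" --fingers 1 --force 20

```text
t: 3.32
tool_pos: [0.5564, 0.0477, 0.2625]
orientation: [0.056, 3.141, -0.0]
force: [1.3, 0.2, 0.1]
opening: 0.0474
gripper_force: 0.0
```

Emit:
arm_command --pt "0 0 0 0 0 0" --pt "0 0 0 0 0 0" --pt "0 0 0 0 0 0" --pt "0 0 0 0 0 0" --pt "0 0 0 0 0 0"

```text
t: 3.95
tool_pos: [0.5563, 0.0477, 0.2623]
orientation: [-0.056, -3.141, 0.0]
force: [-0.6, 0.1, 0.3]
opening: 0.0157
gripper_force: 20.0
```

Emit:
arm_command --pt "0.03 0 0 0 0 0" --pt "0.1 0 0 0 0 0" --pt "0.2 0 0 0 0 0" --pt "0.3 0 0 0 0 0" --pt "0.4 0 0 0 0 0"

```text
t: 4.58
tool_pos: [0.4754, 0.0506, 0.2622]
orientation: [-0.056, -3.141, -0.0]
force: [0.7, -0.7, -0.1]
opening: 0.0159
gripper_force: 20.0
```

Emit:
arm_command --pt "0.08 0 0 0 0 0" --pt "0.16 0 0 0 0 0" --pt "0.22 0 0 0 0 0" --pt "0.22 0 0.05 0 0 0" --pt "0.22 0 0.1 0 0 0"

```text
t: 5.2
tool_pos: [0.4326, 0.0521, 0.2417]
orientation: [0.056, 3.141, -0.0]
force: [0.6, 0.0, -2.0]
opening: 0.0161
gripper_force: 20.0
```

Emit:
arm_command --pt "0 0 0.03 0 0 0" --pt "0 0 0.05 0 0 0" --pt "0 0 0.065 0 0 0" --pt "0 0 0.07 0 0 0" --pt "0 0 0.07 0 0 0"

```text
t: 5.82
tool_pos: [0.4325, 0.0521, 0.2284]
orientation: [0.056, 3.141, 0.0]
force: [-0.1, 0.8, -0.2]
opening: 0.0159
gripper_force: 20.0
```

Emit:
arm_command --pt "0 0 0.004 0 0 0" --pt "0 0 0.004 0 0 0" --pt "0 0 0.004 0 0 0" --pt "0 0 0.004 0 0 0" --pt "0 0 0.004 0 0 0" --fingers 0.03

```text
t: 6.45
tool_pos: [0.4325, 0.0521, 0.2276]
orientation: [0.056, 3.141, 0.0]
force: [-0.9, 0.5, 0.7]
opening: 0.0452
gripper_force: 0.0
```

Emit:
arm_command --pt "0 0 -0.1 0 0 0" --pt "0 0 -0.25 0 0 0" --pt "0 0 -0.4 0 0 0" --pt "0 0 -0.55 0 0 0" --pt "0 0 -0.6 0 0 0"

```text
t: 7.08
tool_pos: [0.433, 0.0521, 0.3495]
orientation: [0.056, 3.138, 0.0]
force: [0.6, -0.2, -0.1]
opening: 0.045
gripper_force: 0.0
```

Run:
```python
from h import *
p,r=pose(); s=ST(p);print(p,s,read_state()["opening"]); 
yaw=G
def go(p,r,sx,sy,z,yaw): return inc(p,r,sx,sy,z,yaw)
y2=G-np.pi/4
t,q=inc(p,r,-.05,.19,.335,y2); t,q=inc(t,q,.0025,.255,.335,P); inc(t,q,.0025,.255,.242,P)
c=read_camera("top"); cv2.imwrite("pics/top3.png",c["image"][100:330,120:480,::-1].repeat(2,0).repeat(2,1))
```

```text
[0.43301368 0.05211317 0.34953169] [-0.12349288  0.08507109] 0.0450001477105334
[-0.3672, 0.5246, 0.074, 0.0005, 0.001, 0.25]
[0.0442, 0.4154, 0.0, 0.0, 0.0, 0.25]
[0.0, 0.0, 0.465, 0.0, 0.0, 0.0]
```

View pics/top3.png

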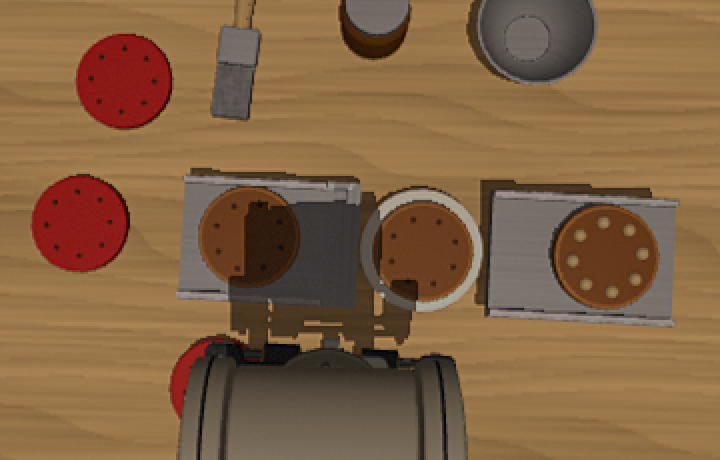

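The stop is out of the slot and the gripper has let go of it (hidden under the wrist). All the layers lie as before. Now behind the middle layer, with the fingers turned 90°.

Emit:
arm_command --pt "-0.08 0.11 0.015 0 0 0.05" --pt "-0.16 0.22 0.03 0 0 0.1" --pt "-0.24 0.33 0.05 0 0 0.15" --pt "-0.31 0.43 0.06 0 0 0.2" --pt "-0.367 0.525 0.074 0 0 0.25"

```text
t: 7.75
tool_pos: [0.5096, 0.1551, 0.3307]
orientation: [-1.26, -2.876, 0.002]
force: [0.0, -0.7, -0.0]
opening: 0.0448
gripper_force: 0.0
```

Emit:
arm_command --pt "0.01 0.08 0 0 0 0.05" --pt "0.02 0.17 0 0 0 0.1" --pt "0.03 0.25 0 0 0 0.15" --pt "0.04 0.34 0 0 0 0.2" --pt "0.05 0.42 0 0 0 0.25"

```text
t: 8.38
tool_pos: [0.5641, 0.2194, 0.3306]
orientation: [-2.265, -2.175, 0.004]
force: [0.9, -0.1, -0.1]
opening: 0.045
gripper_force: 0.0
```

Run:
```python
from h import *
p,r=pose(); print(p,ST(p)); t,q=inc(p,r,.0,.26,.242,P); inc(t,q,0,.15,.242,P)
```

```text
[0.56413379 0.21935032 0.33058321] [0.00159096 0.25686975]
[0.016, -0.007, 0.4429, -0.0008, 0.0003, -0.0016]
[-0.55, 0.0, 0.0, 0.0, 0.0, 0.0]
```

Emit:
arm_command --pt "0.02 -0.007 0.1 0 0 0" --pt "0.02 -0.007 0.21 0 0 0" --pt "0.02 -0.007 0.33 0 0 0" --pt "0.02 -0.007 0.443 0 0 0" --pt "0.02 -0.007 0.443 0 0 0"

```text
t: 9.0
tool_pos: [0.5606, 0.2222, 0.2394]
orientation: [-2.255, -2.183, 0.011]
force: [0.9, 0.1, 0.2]
opening: 0.0454
gripper_force: 0.0
```

Emit:
arm_command --pt "-0.03 0 0 0 0 0" --pt "-0.1 0 0 0 0 0" --pt "-0.18 0 0 0 0 0" --pt "-0.26 0 0 0 0 0" --pt "-0.34 0 0 0 0 0"

```text
t: 9.62
tool_pos: [0.5607, 0.1539, 0.2448]
orientation: [2.261, 2.181, 0.002]
force: [-0.1, 3.6, 1.8]
opening: 0.045
gripper_force: 1.2
```

Run:
```python
from h import *
p,r=pose(); print(p,ST(p)); t,q=inc(p,r,.0,.09,.242,P)
c=read_camera("top"); cv2.imwrite("pics/top4.png",c["image"][100:330,120:480,::-1].repeat(2,0).repeat(2,1))
```

```text
[0.56072487 0.15391705 0.24482116] [0.00051344 0.1913566 ]
[-0.5068, -0.0024, 0.0138, 0.0004, -0.0002, -0.0001]
```

View pics/top4.png

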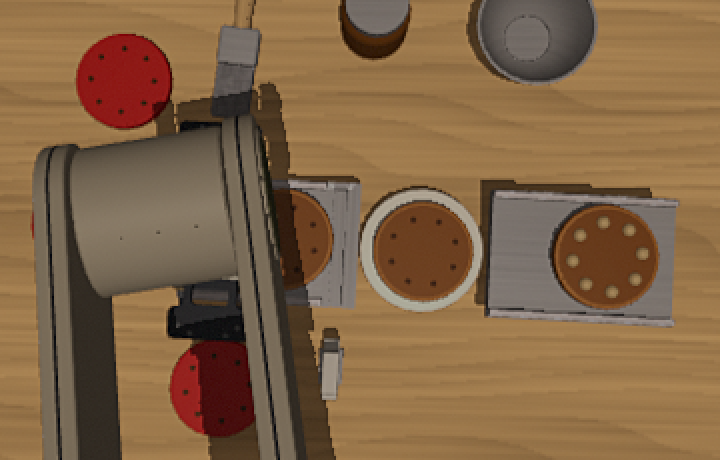

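The picture shows the stop standing on the table at (332,365) in the crop. The middle layer is being pushed along its lane, leading rim at (332,240). Base and almond layers are unmoved.

Emit:
arm_command --pt "-0.08 0 0.01 0 0 0" --pt "-0.17 0 0.01 0 0 0" --pt "-0.26 0 0.01 0 0 0" --pt "-0.35 0 0.01 0 0 0" --pt "-0.42 0 0.01 0 0 0"

```text
t: 10.3
tool_pos: [0.5574, 0.0698, 0.2421]
orientation: [-2.261, -2.181, 0.0]
force: [0.3, 1.6, 2.0]
opening: 0.0457
gripper_force: 1.3
```

Run:
```python
from h import *
from scipy.optimize import least_squares
p,r=pose(); print(p,ST(p)); inc(p,r,.0,.052,.242,P)
c=read_camera("top"); H=hsv(c);h,s,v=H[...,0],H[...,1],H[...,2]
m=(s>128)&(h<=14); m[:185]=0;m[265:]=0;m[:,:250]=0;m[:,362:]=0
cv2.imwrite("pics/top5.png",c["image"][160:280,220:420,::-1].repeat(4,0).repeat(4,1))
```

```text
[0.5574421  0.06979346 0.2421067 ] [0.00022731 0.10716948]
[-0.2758, -0.001, 0.0006, -0.0, 0.0, -0.0001]
```

View pics/top5.png

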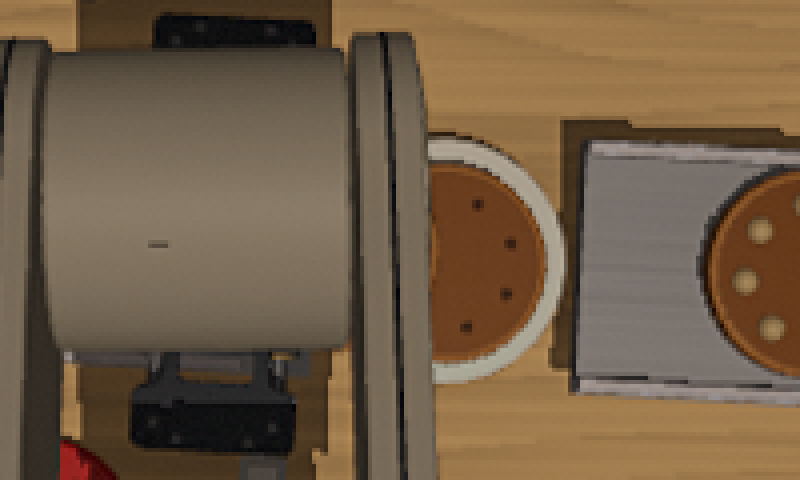

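The middle layer's leading rim is just visible at (434,250) in the crop, overlapping the base layer. That agrees with the disc centre being 52 mm ahead of the tool. One slow final push, then I back off and measure.

Emit:
arm_command --pt "-0.08 0 0 0 0 0" --pt "-0.15 0 0 0 0 0" --pt "-0.21 0 0 0 0 0" --pt "-0.25 0 0 0 0 0" --pt "-0.267 0 0 0 0 0"

```text
t: 10.98
tool_pos: [0.5556, 0.0173, 0.2421]
orientation: [-2.261, -2.181, 0.0]
force: [0.4, 0.4, -1.0]
opening: 0.0452
gripper_force: 0.4
```

Emit:
arm_command --pt "-0.004 0 0 0 0 0" --pt "-0.004 0 0 0 0 0" --pt "0.05 0 0 0 0 0" --pt "0.15 0 -0.05 0 0 0" --pt "0.3 0 -0.2 0 0 0"

```text
t: 11.6
tool_pos: [0.5569, 0.0792, 0.2813]
orientation: [-2.259, -2.179, 0.004]
force: [0.6, 0.2, 0.4]
opening: 0.045
gripper_force: 0.0
```

Emit:
arm_command --pt "0 -0.1 -0.25 0 0 0" --pt "0 -0.4 -0.3 0 0 0" --pt "0 -0.7 -0.3 0 0 0" --pt "0 -1.0 -0.3 0 0 0" --pt "0 -1.0 -0.3 0 0 0"

```text
t: 12.22
tool_pos: [0.3543, 0.086, 0.3424]
orientation: [2.258, 2.183, 0.003]
force: [1.0, 0.2, 0.6]
opening: 0.0448
gripper_force: 0.0
```

Run:
```python
from h import *
p,r=pose(); print(p,ST(p))
c=read_camera("top"); H=hsv(c);h,s,v=H[...,0],H[...,1],H[...,2]
im=c["image"][:,:,::-1].copy()
m=(s>128)&(h<=14); m[:185]=0;m[265:]=0;m[:,:200]=0
for k in blobs(m,500):
    x=k[:,0,0].mean(); q=circ(c,k,.066 if x<380 else .086); print(cv2.contourArea(k),q,ST(q)); cv2.drawContours(im,[k],-1,(0,255,0),1)
cv2.imwrite("pics/top6.png",np.hstack([im[150:290,200:480].repeat(2,0).repeat(2,1)]))
c=read_camera("scene"); cv2.imwrite("pics/sc6.png",c["image"][150:350,100:360,::-1].repeat(3,0).repeat(3,1))
```

```text
[0.35427877 0.08601028 0.34237611] [-0.20338454  0.11614397]
2101.5 (0.5486, -0.2066, 0.0502) [ 0.00122965 -0.16936357]
1998.5 (0.5535, -0.0361, 0.0506) [5.72199884e-05 1.20279918e-03]
```

View pics/top6.png

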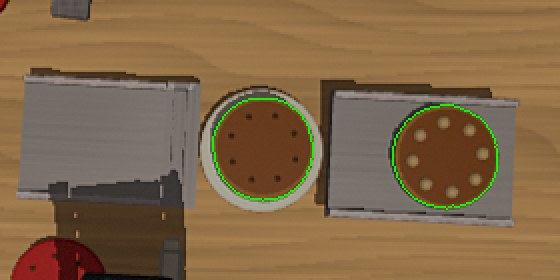

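The middle layer lies at station (0.1, 1.2) mm, its contour centred on the plate at about (262,148) in the crop. Now the almond layer.

Run:
```python
from h import *
p,r=pose(); t,q=inc(p,r,-.1,-.07,.342,P); t,q=inc(t,q,0,-.262,.342,P); inc(t,q,0,-.262,.26,P)
```

```text
[-0.9306, 0.4985, 0.0088, 0.0012, -0.0002, 0.0005]
[-0.96, 0.5, 0.0, 0.0, 0.0, 0.0]
[0.0, 0.0, 0.41, 0.0, 0.0, 0.0]
```

Emit:
arm_command --pt "-0.18 0.1 0 0 0 0" --pt "-0.37 0.2 0 0 0 0" --pt "-0.56 0.3 0 0 0 0" --pt "-0.75 0.4 0 0 0 0" --pt "-0.93 0.5 0 0 0 0"

```text
t: 12.95
tool_pos: [0.4534, -0.1063, 0.3421]
orientation: [-2.261, -2.181, -0.0]
force: [0.8, 0.6, -0.3]
opening: 0.0451
gripper_force: 0.0
```

Emit:
arm_command --pt "-0.2 0.1 0 0 0 0" --pt "-0.4 0.2 0 0 0 0" --pt "-0.6 0.3 0 0 0 0" --pt "-0.8 0.4 0 0 0 0" --pt "-0.96 0.5 0 0 0 0"

```text
t: 13.58
tool_pos: [0.5463, -0.3024, 0.341]
orientation: [-2.261, -2.18, 0.0]
force: [-0.3, -0.1, -0.4]
opening: 0.045
gripper_force: 0.0
```

Run:
```python
from h import *
p,r=pose(); print(p,ST(p)); inc(p,r,0,-.262,.26,P)
```

```text
[ 0.54633835 -0.30235338  0.34096271] [ 0.00237798 -0.26513677]
[0.0156, -0.0117, 0.4048, -0.0002, -0.0001, -0.0002]
```

Emit:
arm_command --pt "0 -0.01 0.1 0 0 0" --pt "0 -0.01 0.2 0 0 0" --pt "0 -0.01 0.3 0 0 0" --pt "0 -0.01 0.4 0 0 0" --pt "0 -0.01 0.4 0 0 0"

```text
t: 14.2
tool_pos: [0.5414, -0.2989, 0.2595]
orientation: [-2.257, -2.179, 0.001]
force: [1.3, 0.0, 0.8]
opening: 0.0455
gripper_force: 0.0
```

Emit:
arm_command --pt "0 0 0 0 0 0" --pt "0.05 0 0 0 0 0" --pt "0.12 0 0 0 0 0" --pt "0.2 0 0 0 0 0" --pt "0.28 0 0 0 0 0"

```text
t: 14.82
tool_pos: [0.5444, -0.2427, 0.2625]
orientation: [2.26, 2.182, 0.0]
force: [0.7, -0.8, 2.2]
opening: 0.0449
gripper_force: 0.8
```

Run:
```python
from h import *
p,r=pose(); print(p,ST(p)); inc(p,r,0,-.10,.26,P)
```

```text
[ 0.54444883 -0.24274476  0.2625085 ] [-0.00163224 -0.20563319]
[0.5282, 0.0084, 0.0123, 0.0002, 0.0002, 0.0001]
```

Emit:
arm_command --pt "0.08 0.009 0.01 0 0 0" --pt "0.17 0.009 0.01 0 0 0" --pt "0.26 0.009 0.01 0 0 0" --pt "0.35 0.009 0.01 0 0 0" --pt "0.42 0.009 0.01 0 0 0"

```text
t: 15.45
tool_pos: [0.5491, -0.1588, 0.2602]
orientation: [2.26, 2.182, -0.0]
force: [-0.2, -3.0, 2.4]
opening: 0.0453
gripper_force: 1.6
```

Run:
```python
from h import *
p,r=pose(); print(p,ST(p)); inc(p,r,0,-.0526,.26,P)
```

```text
[ 0.54912886 -0.15884176  0.26019427] [ 5.81107639e-05 -1.21616770e-01]
[0.3451, -0.0001, 0.001, 0.0, 0.0, 0.0001]
```

Emit:
arm_command --pt "0.07 0 0 0 0 0" --pt "0.14 0 0 0 0 0" --pt "0.2 0 0 0 0 0" --pt "0.26 0 0 0 0 0" --pt "0.3 0 0 0 0 0"

```text
t: 16.08
tool_pos: [0.551, -0.0992, 0.2597]
orientation: [-2.259, -2.181, 0.0]
force: [-0.9, -0.2, 0.5]
opening: 0.0449
gripper_force: 0.4
```

Emit:
arm_command --pt "0.015 0 0 0 0 0" --pt "0.03 0 0 0 0 0" --pt "0.042 0 0 0 0 0" --pt "0.046 0 0 0 0 0" --pt "0.046 0 0 0 0 0"

```text
t: 16.7
tool_pos: [0.5516, -0.091, 0.2602]
orientation: [-2.261, -2.181, -0.0]
force: [0.9, -0.3, 0.6]
opening: 0.0451
gripper_force: 0.1
```

Emit:
arm_command --pt "-0.05 0 0 0 0 0" --pt "-0.15 0 0 0 0 0" --pt "-0.3 0 -0.1 0 0 0" --pt "-0.4 0 -0.3 0 0 0" --pt "-0.45 0 -0.5 0 0 0"

```text
t: 17.32
tool_pos: [0.5477, -0.1834, 0.361]
orientation: [-2.262, -2.179, 0.001]
force: [0.2, -0.3, 0.0]
opening: 0.0451
gripper_force: 0.0
```

Emit:
arm_command --pt "-0.1 -0.2 0 0 0 0" --pt "-0.2 -0.4 0 0 0 0" --pt "-0.3 -0.6 0 0 0 0" --pt "-0.4 -0.8 0 0 0 0" --pt "-0.4 -0.8 0 0 0 0"

```text
t: 17.95
tool_pos: [0.3832, -0.2572, 0.3604]
orientation: [2.265, 2.177, -0.001]
force: [0.7, -0.4, 0.4]
opening: 0.0453
gripper_force: 0.0
```

Run:
```python
from h import *
p,r=pose(); print(p,ST(p))
c=read_camera("top"); H=hsv(c);h,s,v=H[...,0],H[...,1],H[...,2]
im=c["image"][:,:,::-1].copy()
m=(s>128)&(h<=14); m[:185]=0;m[265:]=0;m[:,:200]=0
for k in blobs(m,500):
    q=circ(c,k,.084); print(cv2.contourArea(k),q,ST(q)); cv2.drawContours(im,[k],-1,(0,255,0),1)
a=im[150:320,200:480].repeat(2,0).repeat(2,1)
c=read_camera("scene"); b=cv2.resize(c["image"][180:300,170:310,::-1],(420,340),interpolation=cv2.INTER_CUBIC)
cv2.imwrite("pics/fin.png",cv2.resize(np.hstack([a,b[:340]]),(800,278)))
```

```text
[ 0.38324587 -0.25720586  0.36037739] [-0.16221826 -0.2258235 ]
2096.5 (0.5537, -0.0365, 0.0509) [0.00027133 0.00081017]
```

View pics/fin.png

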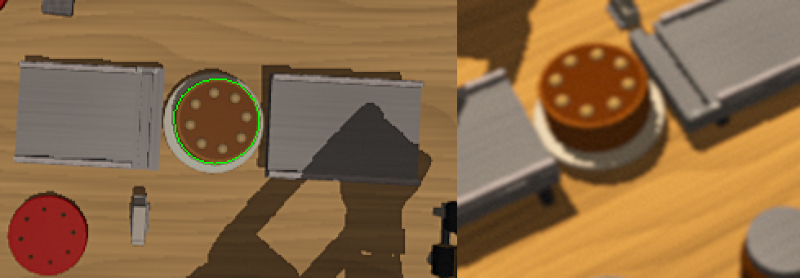

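The stack is flush and flat. The almond layer is at (218,122), 1 mm from the plate's centre. The stop stands on the table at (139,215), and the arm is clear.

```bash
python3 -c "
from plant import *
print(close_job())"
```

```text
the job is handed in; nothing more can be done
None
```

The job is handed in: the stop stands on the table, and the three layers are stacked flat, with the top one measured within 1 mm of the plate's centre; the interface gave no verdict.

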